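Set up the bowl gauge stand

ROBOT

A 7-joint arm with a two-finger parallel gripper is mounted at the origin on the work surface. World frame = base frame: x ahead of the robot, y to its left, z up, the work surface at z = 0. Lengths are in mm, angles in rad, forces in N, time in s.
With the tool pointing down it reaches from about 400 to 875 mm from the base axis. Payload 6.5 kg.
Tool frame: the origin (TCP) lies midway between the tips of the shut fingers; the grasp point (between the pads) lies 19 mm behind it; z points along the fingers, y is the direction in which the jaws open and shut (so a half turn about z gives the same grasp; the last joint's range is limited). The gripper opens to 88 mm and grips with 3 to 60 N. Pads are 18 mm wide; open, the fingers measure 123 mm over their backs; the gripper's body (75 mm by 187 mm) begins 45 mm behind the grasp point.
Start: joints at [1.118, 0.536, -0.004, 1.538, 0.003, 1.067, -0.071], TCP at [245.193, -601.972, 238.716] pointing down, gripper open.
Joint ranges: [-2.7, 2.7], [-0.37, 2.16], [-1.27, 1.26], [0.24, 2.4], [-1.31, 4.45], [0.19, 1.91], [-2.76, 2.76]. Speed limits (rad/s): [2.39, 2.39, 3.14, 3.14, 3.14, 3.14, 3.14].

INTERFACE

Orientations are given as a unit quaternion [w, x, y, z].
In Python, from rig import robot, optics gives the robot as it stands.
- The arm moves only by the tool apply_moves, never from a script. Its argument "motion" is a list of rows, each a list of 5 numbers: the shift along the world's x, y, z in mm, then the turn about the world's z in degrees, then the finger opening in mm, from 0 to 88.1. In form: [[tx, ty, tz, twist, fingers], ...]. A call has 1 to 5 rows; each row is the pose to reach, as a shift and turn from the pose commanded when the call began; what a row does not reach only later rows make up. A row lasts 1/8 s, in which the tool goes at most 62.5 mm and 10.7 degrees, less where a joint would pass 70% of its speed; a pose out of reach is approached as far as the arm can. A call with a gripper value outside its range is refused whole. The fingers move at their own pace and stop on an object; "force" is the grip in N (left out, the last holds). Time passes only in rows, so rows that repeat a pose let the fingers close. It gives the time, the measured TCP pose, the force and the opening at its end, in the units of the state.
- robot.observe(): the state, without advancing time (a new reading comes with each control period).
- optics.camera(name): name is "side" or "top" or "wrist"; returns a dict with "color" (420x560x3 uint8, red, green, blue), "z_map" (420x560 float32, mm along the optical axis (not along the pixel's ray), 0 where there is no reading), "K" (3x3 intrinsics, pixels), "pose" (4x4, takes a point from camera to world coordinates). Camera axes: x right, y down, z forward; pixel columns grow to the right and rows downward; lengths in mm; the calibration is good to about 2 mm. A picture is of the moment at which its call begins.
- robot.sign_off(): hands the job in, once; it reports no verdict.
The state is a dict: "t": time; "joints": joint angles; "qvel": joint speeds; "joint_torque": joint torques, N m; "tool_pos": TCP position; "ee_rot": TCP orientation; "wrist_force": force on the tool from outside, world axes, zero at the start; "wrist_torque": the same for the moment, N m; "width": finger opening in mm.
Only numpy, scipy, OpenCV 4.12 (cv2) and the standard library are available. Lean on these libraries where they do the work, as an engineer would, in place of code of your own. Each camera call takes 0.05 s, during which the arm holds its last target. There are 200 camera calls.

TASK

Set up the gauge stand beside the runway: drop the post's tapered shank into the brass bush of the green base, let go, then tap the top of the post with the brass weight until the bush's lip sits fully down on the pedestal and the shank is locked. Then hang all the bowl gauges from the rack on the post's arm by their eyes, largest first, nearest the post, and each next smaller one in front of it. Leave the brass weight standing on its green felt pad, and do not disturb the mahogany bowl, the jack or the wedge.

Things in the scene. Friction and masses are not known exactly. Their poses are not given: they have to be found in the camera images.
- socket (a point): Gauge stand base, fixed: green foot 130 mm square, 12 mm high, with a round pedestal 72 mm across. This point is the centre of the pedestal's top face, 66 mm above the table, on the socket's upright axis. In it sits a brass split taper bush (see bush_mouth). The seated post's origin is about 52 mm below this point before tapping, 58 mm below when driven home.
- bush_mouth (a point): centre of the brass taper bush's mouth, its top face. Round bore 37 mm across at the top, narrowing to 29 mm at 55 mm depth, open below; brass lip 66 mm across and 4 mm thick round the mouth. Loose, the mouth is 10 mm above socket and a 6 mm gap shows under the lip; driven home it is 4 mm above, the lip down on the pedestal.
- bush (a joint): how far the bush has been driven down, in m: 0 loose, 0.006 fully home (lip down on the pedestal, shank locked). It resists with about 12 N at first, rising to about 17 N, and stays where it is driven.
- post: steel hook post, 0.4 kg, 196 mm tall. Origin: centre of the bottom end of its shank; z up the post, x along its arm. Round tapered shank, 28 mm across at the bottom, 37.6 mm at 66 mm; flange 48 mm across from 66 to 74 mm (never touches the bush); column 22 mm across; 30 mm square head from 162 to 196 mm, sides along x and y. Starts standing in its rest block.
- hook_tip (a point): outer end of the post's hook arm, a 14 mm square bar along the post's +x, at mid height of the bar: x = 142 mm, z = 155 mm in the post's frame (the bar's top face is at z = 162 mm). A 4 mm lip at the end (x = 138 to 142 mm) rises 6 mm above the bar; a 40 mm square stop plate stands round the bar at x = 34 to 38 mm. Gauges hang between the two.
- post_head (a point): centre of the flat top of the post's square head, the face to tap on.
- post_rest: dark wooden block 110 mm square, 75 mm high, fixed, with a 38 mm hole in which the post stands at the start on its flange (origin: centre of the underside).
- weight: cast brass weight, about 0.75 kg, standing upright, 96 mm tall: origin at the centre of the flat bottom, z up. Round base 58 mm across up to 36 mm, handle 29 mm across from 42 to 84 mm (grip here), rounded off on top. Its flat bottom is the tapping face.
- pad_top (a point): centre of the top face of a green felt pad fixed on the table, 110 mm square, 4 mm high: the weight's place.
- rack: slotted light oak rack, fixed, 220 mm long (its x) by 150 mm (its y), 44 mm high. Four slots across it at x = -69, -23, 23 and 69 mm, 10 mm wide, floor 10 mm above the table; the gauges stand in them in any order, some slots may be empty. Origin at the centre of the underside.
- gauge_1: bowl profile gauge, largest, 140 g: red plate 140 mm wide (y), 8 mm thick (x), 88 mm high, arched cut-out below between two legs; on its top in the middle a brass eye, a square frame 44 mm wide (y), 44 mm high, 20 mm thick (x) with a 30 mm square hole through along x. Origin: middle of the lower edge, z up; frame from z = 88 to 132 mm. Grip the frame across its width. May be absent.
- gauge_2: bowl profile gauge, second largest, 130 g: yellow plate 120 mm wide (y), 8 mm thick (x), 82 mm high, arched cut-out below between two legs; on its top in the middle a brass eye, a square frame 44 mm wide (y), 44 mm high, 20 mm thick (x) with a 30 mm square hole through along x. Origin: middle of the lower edge, z up; frame from z = 82 to 126 mm. Grip the frame across its width. May be absent.
- gauge_3: bowl profile gauge, third largest, 120 g: blue plate 100 mm wide (y), 8 mm thick (x), 76 mm high, arched cut-out below between two legs; on its top in the middle a brass eye, a square frame 44 mm wide (y), 44 mm high, 20 mm thick (x) with a 30 mm square hole through along x. Origin: middle of the lower edge, z up; frame from z = 76 to 120 mm. Grip the frame across its width. May be absent.
- gauge_4: bowl profile gauge, smallest, 110 g: white plate 80 mm wide (y), 8 mm thick (x), 70 mm high, arched cut-out below between two legs; on its top in the middle a brass eye, a square frame 44 mm wide (y), 44 mm high, 20 mm thick (x) with a 30 mm square hole through along x. Origin: middle of the lower edge, z up; frame from z = 70 to 114 mm. Grip the frame across its width. May be absent.
- gauge_1_eye (a point): centre of the hole in the eye of the largest gauge, 110 mm above its lower edge; when it hangs this point is 15 mm below the arm's top face.
- gauge_2_eye (a point): centre of the hole in the eye of the second largest gauge, 104 mm above its lower edge; when it hangs this point is 15 mm below the arm's top face.
- gauge_3_eye (a point): centre of the hole in the eye of the third largest gauge, 98 mm above its lower edge; when it hangs this point is 15 mm below the arm's top face.
- gauge_4_eye (a point): centre of the hole in the eye of the smallest gauge, 92 mm above its lower edge; when it hangs this point is 15 mm below the arm's top face.
- bowl: mahogany bowl, 122 mm across, lying on its side disc; bystander. Origin at the centre of its underside.
- jack: chipped white jack, 63 mm ball standing on its chip; bystander. Origin at the centre of its underside.
- wedge: walnut measuring wedge, 150 mm long (x), 40 mm wide, 34 mm high at its thick end; bystander. Origin at the centre of its underside.
Not all that is in view belongs to the job. Leave any black look-alike of the gauge_3 alone. Leave any orange look-alike of the gauge_4 alone.

How it is judged (in metres and radians):
On the way, in this order (a step that is already met when the one before it is completed fails the run):
1. the post's shank stands upright in the bush, let go, the bush not yet driven (horizontal distance between post and socket below 0.006 m and z of post in the frame of socket below -0.04 m and angle between post's own z axis and vertical below 0.08 rad and contact force between the fingers and post below 0.3 N and value of joint bush below 0.004 m), for 0.2 s.
2. the bush has been driven fully home and the brass weight bears on the post (value of joint bush above 0.0052 m and contact force between weight and post above 2 N and horizontal distance between post and socket below 0.006 m and z of post in the frame of socket below -0.04 m and angle between post's own z axis and vertical below 0.08 rad), for 0.02 s.
3. the largest gauge hangs by its eye on the arm, let go (x of gauge_1_eye in the frame of post between 0.036 and 0.132 m and y of gauge_1_eye in the frame of post between -0.013 and 0.013 m and z of gauge_1_eye in the frame of post between 0.138 and 0.154 m and angle between gauge_1's own z axis and vertical below 0.2 rad and contact force between the fingers and gauge_1 below 0.3 N), for 0.3 s.
4. the second largest gauge hangs by its eye on the arm, let go (x of gauge_2_eye in the frame of post between 0.036 and 0.132 m and y of gauge_2_eye in the frame of post between -0.013 and 0.013 m and z of gauge_2_eye in the frame of post between 0.138 and 0.154 m and angle between gauge_2's own z axis and vertical below 0.2 rad and contact force between the fingers and gauge_2 below 0.3 N), for 0.3 s.
5. the third largest gauge hangs by its eye on the arm, let go (x of gauge_3_eye in the frame of post between 0.036 and 0.132 m and y of gauge_3_eye in the frame of post between -0.013 and 0.013 m and z of gauge_3_eye in the frame of post between 0.138 and 0.154 m and angle between gauge_3's own z axis and vertical below 0.2 rad and contact force between the fingers and gauge_3 below 0.3 N), for 0.3 s.
6. the smallest gauge hangs by its eye on the arm, let go (x of gauge_4_eye in the frame of post between 0.036 and 0.132 m and y of gauge_4_eye in the frame of post between -0.013 and 0.013 m and z of gauge_4_eye in the frame of post between 0.138 and 0.154 m and angle between gauge_4's own z axis and vertical below 0.2 rad and contact force between the fingers and gauge_4 below 0.3 N), for 0.3 s.
At the end, for the whole second after the job is handed in: Bush driven home (over 5.2 of 6 mm), post in it within 6 mm of the axis and 4.5 degrees of upright. Every gauge present hangs still by its eye on the arm, between stop plate and lip, within 11 degrees of upright, hung largest to smallest. Weight upright on the pad within 35 mm of its centre (all of step 3 and all of step 4 and all of step 5 and all of step 6 and horizontal distance between post and socket below 0.006 m and z of post in the frame of socket below -0.04 m and angle between post's own z axis and vertical below 0.08 rad and value of joint bush above 0.0052 m and linear speed of each of gauge_1, gauge_2, gauge_3, gauge_4, weight below 0.03 m/s and horizontal distance between weight and pad_top below 0.035 m and z of weight in the frame of pad_top between -0.004 and 0.004 m and angle between weight's own z axis and vertical below 0.1 rad and contact force between the fingers and weight below 0.3 N); the robot touches nothing.
It fails at once if the mahogany bowl is pushed more than 30 mm from its place (distance of bowl from where it was at the start of the episode above 0.03 m).
It fails at once if the jack is pushed more than 30 mm from its place (distance of jack from where it was at the start of the episode above 0.03 m).
It fails at once if the wedge is pushed more than 30 mm from its place (distance of wedge from where it was at the start of the episode above 0.03 m).
Of gauge_1, gauge_2, gauge_3, gauge_4 only 3 to 4 are there at a start; the rules pass over those that are not, and their reading is None.
At some moment in a run one of weight may be knocked a few centimetres aside while the robot is not near it.
Once in a run the grip may slacken for a moment while it holds something.
It also fails if it takes over 210 s, if anything falls off the work surface, if the arm or the gripper's body presses on something with over 40 N, if the wrist force passes 120 N, or if a joint passes its speed limit or range.

## Working session

There is one attempt and no reset: what is moved stays moved. The work goes in short steps, Python scripts to look and compute and a tool call to move; the robot and the scene stay as the last step left them, time stands still between calls to the robot, and variables do not carry over. Pictures are saved under pics/ and viewed, about 12 in all and at most 16, crops included, and the job is handed in when it is done.

Besides the shell and the picture viewer there is one more tool, called after "Request:" by a JSON object that holds its "fn" and its "kwargs". apply_moves: Moves the arm, as the interface text tells. Its arguments: {"type":"object","properties":{"motion":{"type":"array","items":{"type":"array","items":{"type":"number"}}},"force":{"type":"number"}},"required":["motion"]}

```bash
mkdir -p pics; ls; python3 - <<'E'
from rig import robot, optics
import cv2,numpy as np
print(robot.observe())
for n in ["top","side"]:
    c=optics.camera(n); cv2.imwrite(f"pics/{n}0.png",c["color"][:,:,::-1]); np.savez(f"pics/{n}0.npz",**c)
    print(n,c["K"].tolist(),c["pose"].round(3).tolist())
E
```

```text
pics
{'t': 0.0, 'joints': array([ 1.11777671,  0.53718232, -0.00443774,  1.53883843,  0.00260738,
        1.06727196, -0.07121801]), 'qvel': array([ 0.00027117, -0.00033965,  0.00120138, -0.00017543,  0.00140183,
       -0.00025343, -0.0003787 ]), 'joint_torque': array([-5.80956803e-04, -5.70982504e+01,  9.90428366e-01, -2.51601470e+01,
       -5.63114800e-02,  1.81158422e-02,  1.61822668e-04]), 'tool_pos': array([ 244.96798625, -601.4304561 ,  237.84213224]), 'ee_rot': array([-8.16244852e-04,  9.81348757e-01,  1.92233971e-01, -2.26791636e-04]), 'wrist_force': array([-0.18647431, -0.09230055, -0.58944309]), 'wrist_torque': array([ 0.03487298,  0.0104593 , -0.01719292]), 'width': 88.28432224102707}
top [[455.7572668297278, 0.0, 282.17543270612765], [0.0, 455.7572668297278, 205.80396330678101], [0.0, 0.0, 1.0]] [[0.029, -0.996, 0.08, 394.191], [-1.0, -0.028, 0.007, -23.183], [-0.005, -0.081, -0.997, 1428.249], [0.0, 0.0, 0.0, 1.0]]
side [[394.5419673135481, 0.0, 276.50071607498205], [0.0, 394.5419673135481, 204.68647130629887], [0.0, 0.0, 1.0]] [[0.944, -0.174, 0.279, 201.929], [-0.329, -0.496, 0.804, -922.127], [-0.002, -0.851, -0.525, 725.666], [0.0, 0.0, 0.0, 1.0]]
```

View pics/top0.png

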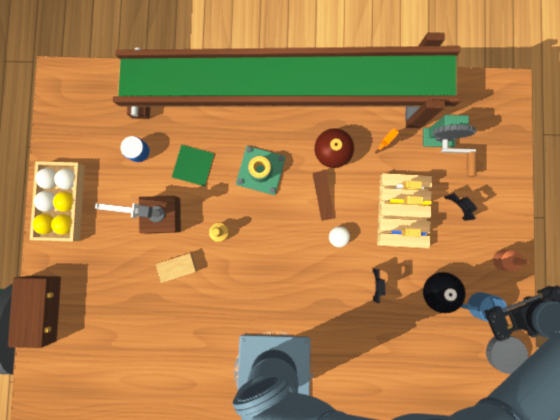

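View pics/side0.png

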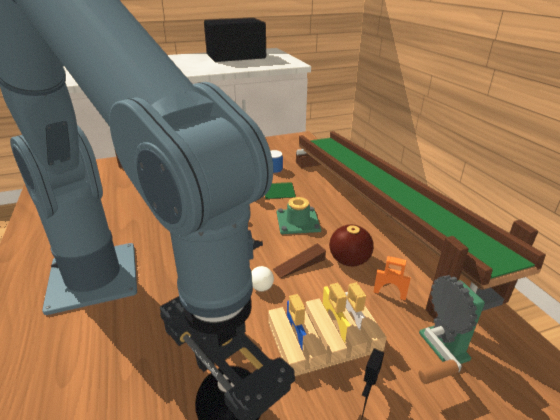

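Top view: the rack is at (405,210) with white, yellow and blue gauges and no red one. The post stands in its block at (157,213) with its arm to image left. The green base is at (260,168), the pad at (193,165), the weight at (218,232), the bowl at (335,148), the jack at (340,237) and the wedge at (324,195). The orange (390,138) and black (380,285)/(460,205) pieces are look-alikes lying outside the rack.

```bash
cat > h.py <<'E'
import numpy as np,cv2
from rig import robot,optics
def cloud(c):
    z=c["z_map"].astype(float);K=c["K"];v,u=np.mgrid[:z.shape[0],:z.shape[1]]
    p=np.stack([(u-K[0,2])/K[0,0]*z,(v-K[1,2])/K[1,1]*z,z],-1)
    w=p@c["pose"][:3,:3].T+c["pose"][:3,3]; w[z==0]=np.nan
    return w
def snap(n,f):
    c=optics.camera(n);cv2.imwrite(f"pics/{f}.png",c["color"][:,:,::-1]);np.savez(f"pics/{f}.npz",**c);return c
def region(w,c,box,zr,hsv=None):
    u0,v0,u1,v1=box;m=np.zeros(w.shape[:2],bool);m[v0:v1,u0:u1]=1
    m&=(w[...,2]>zr[0])&(w[...,2]<zr[1])
    if hsv is not None:
        H=cv2.cvtColor(c["color"],cv2.COLOR_RGB2HSV);m&=cv2.inRange(H,np.array(hsv[0]),np.array(hsv[1]))>0
    return w[m],m
def desc(name,p):
    if len(p)<3: print(name,len(p));return
    r=cv2.minAreaRect(p[:,:2].astype(np.float32))
    print(name,len(p),"mean",p.mean(0).round(1),"rect",[np.round(x,1).tolist() for x in r],"z",p[:,2].min().round(1),p[:,2].max().round(1))
E
python3 - <<'E'
from h import *
c=dict(np.load("pics/top0.npz"));w=cloud(c)
def D(n,box,zr,hsv=None): desc(n,region(w,c,box,zr,hsv)[0])
D("table",(200,280,240,320),(-50,50))
D("post head",(85,190,185,240),(175,260))
D("post arm",(85,190,145,240),(150,260))
D("rest",(135,190,185,240),(65,85))
D("lip",(235,145,290,195),(70,85))
D("ped",(235,145,290,195),(55,70))
D("foot",(230,140,290,198),(6,20))
D("pad",(165,140,220,190),(1,10),((45,80,20),(85,255,255)))
D("weight top",(205,220,240,245),(75,110))
D("weight",(205,220,240,245),(15,110))
D("bowl",(310,120,360,175),(15,150))
D("wedge",(305,165,345,225),(8,60))
D("jack",(325,225,352,250),(15,90))
D("runway",(110,40,470,110),(15,300))
D("rack",(370,165,440,255),(38,50))
for i in range(170,250,4): print(i,[ (int(u),int(w[i,u,2])) for u in range(385,430,6) if w[i,u,2]==w[i,u,2]])
D("brass",(370,165,440,255),(85,160))
E
python3 -c "
import cv2;a=cv2.imread('pics/top0.png')[160:260,365:445];cv2.imwrite('pics/rackcrop.png',cv2.resize(a,None,fx=6,fy=6))"
```

```text
table 1594 mean [213.2 172.8  -0.6] rect [[213.0, 173.3], [121.0, 122.9], 2.2] z -10.9 8.9
post head 203 mean [470.7 370.1 195.9] rect [[473.6, 421.8], [156.8, 36.5], 89.0] z 175.0 211.9
post arm 343 mean [475.  419.7 178.2] rect [[471.6, 428.5], [39.1, 143.6], 1.9] z 151.2 211.9
rest 1137 mean [468.2 353.5  74.9] rect [[470.0, 359.3], [109.7, 111.3], 4.0] z 65.2 84.9
lip 260 mean [620.9  58.1  75.8] rect [[620.7, 58.3], [64.6, 64.2], 23.2] z 70.0 82.6
ped 94 mean [613.4  56.6  64.5] rect [[621.1, 58.6], [70.1, 69.7], 2.0] z 55.2 69.7
foot 1220 mean [618.   57.3  12.2] rect [[625.2, 60.8], [181.7, 183.8], 1.6] z 6.0 20.0
pad 863 mean [629.7 272.9   4.6] rect [[630.6, 273.2], [107.8, 107.4], 76.5] z 1.0 10.0
weight top 77 mean [422.6 177.   91.2] rect [[422.6, 177.5], [23.6, 27.1], 1.4] z 78.5 98.4
weight 290 mean [422.3 174.7  52.3] rect [[423.8, 177.7], [55.1, 55.5], 3.5] z 17.2 98.4
bowl 1299 mean [ 678.  -161.8   86.4] rect [[675.7, -167.0], [119.4, 138.2], 88.8] z 18.8 115.3
wedge 585 mean [ 557.3 -138.9   22.1] rect [[552.8, -139.8], [84.8, 179.4], 81.4] z 8.1 58.6
jack 331 mean
[... 1519 characters left out ...]
, (409, 45), (415, 43), (421, 44), (427, 44)]
226 [(385, 47), (391, 43), (397, 44), (403, 45), (409, 44), (415, 47), (421, 40), (427, 44)]
230 [(385, 9), (391, 37), (397, 44), (403, 99), (409, 136), (415, 135), (421, 45), (427, 43)]
234 [(385, 41), (391, 41), (397, 42), (403, 105), (409, 131), (415, 132), (421, 87), (427, 3)]
238 [(385, 46), (391, 45), (397, 40), (403, 42), (409, 41), (415, 44), (421, 38), (427, 45)]
242 [(385, 43), (391, 51), (397, 42), (403, 47), (409, 41), (415, 44), (421, 43), (427, 47)]
246 [(385, 0), (391, -5), (397, -2), (403, 0), (409, 43), (415, 44), (421, 37), (427, 44)]
brass 534 mean [ 511.2 -385.7  118.4] rect [[504.2, -390.3], [121.2, 157.1], 89.7] z 85.1 144.5
```

View pics/rackcrop.png

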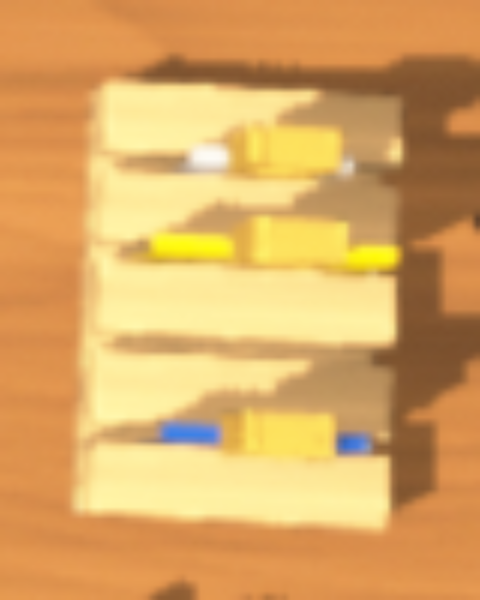

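Only red is absent, so there are three gauges: yellow, blue and white. The runway starts at x≈777, so the post's arm should point to −x, towards the robot. I'll go to the post first.

Request:
{"fn": "apply_moves", "kwargs": {"motion": [[40,30,60,10,88],[90,70,90,20,88],[140,110,100,30,88],[190,150,100,40,88],[230,190,100,50,88]]}}

```text
t: 0.72
tool_pos: [462.8, -423.5, 338.5]
ee_rot: [0.0, 0.807, 0.591, -0.0]
wrist_force: [1.3, -0.3, 0.2]
width: 88.2
```

Request:
{"fn": "apply_moves", "kwargs": {"motion": [[20,55,0,9,88],[40,110,0,18,88],[55,165,0,18,88],[70,220,0,18,88],[80,280,0,18,88]]}}

```text
t: 1.35
tool_pos: [541.6, -143.2, 337.9]
ee_rot: [-0.0, 0.706, 0.708, -0.0]
wrist_force: [0.2, -0.8, -0.3]
width: 88.3
```

Request:
{"fn": "apply_moves", "kwargs": {"motion": [[-5,60,0,0,88],[-10,120,0,0,88],[-20,180,0,0,88],[-30,240,0,0,88],[-50,300,0,0,88]]}}

```text
t: 1.98
tool_pos: [491.2, 156.2, 338.1]
ee_rot: [-0.0, 0.706, 0.708, -0.0]
wrist_force: [0.6, 0.8, -0.5]
width: 88.0
```

Request:
{"fn": "apply_moves", "kwargs": {"motion": [[-15,60,0,0,88],[-30,120,0,0,88],[-32,180,0,0,88],[-32,195,0,0,88],[-32,195,0,0,88]]}}

```text
t: 2.6
tool_pos: [459.4, 349.7, 337.7]
ee_rot: [-0.0, 0.706, 0.709, -0.001]
wrist_force: [0.0, -0.6, 0.0]
width: 88.3
```

```bash
python3 - <<'E'
from h import *
s=robot.observe();print(s["t"],s["tool_pos"],s["ee_rot"],s["joints"].round(2))
c=snap("wrist","w1");print(c["K"].round(1).tolist(),c["pose"].round(3).tolist())
w=cloud(c)
for zr in [(190,220),(150,180),(65,85)]: desc(str(zr),region(w,c,(0,0,560,420),zr)[0])
E
```

```text
2.6 [459.44156297 349.72908422 337.74738406] [-1.33736662e-04  7.05586579e-01  7.08623485e-01 -5.63931373e-04] [-0.23  0.4  -0.67  1.59  0.26  1.25 -0.94]
[[339.3, 0.0, 277.1], [0.0, 339.3, 209.2], [0.0, 0.0, 1.0]] [[1.0, 0.005, 0.0, 458.677], [0.005, -0.963, -0.27, 418.804], [-0.001, 0.27, -0.963, 482.881], [0.0, 0.0, 0.0, 1.0]]
(190, 220) 1276 mean [467.5 362.9 203.6] rect [[467.6, 361.5], [30.4, 29.9], 85.1] z 190.1 207.0
(150, 180) 2555 mean [474.6 443.5 170.3] rect [[469.4, 438.4], [38.1, 128.3], 2.1] z 150.9 179.8
(65, 85) 10330 mean [551.2 355.2  73.1] rect [[602.4, 262.8], [442.3, 389.7], 89.2] z 65.0 84.9
```

View pics/w1.png

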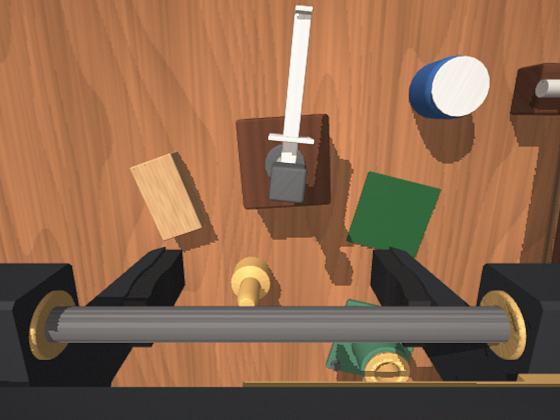

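Request:
{"fn": "apply_moves", "kwargs": {"motion": [[8,12,-50,-5,70],[8,12,-100,-5,70],[8,12,-150,-5,70],[8,12,-171,-5,70],[8,12,-171,-5,70]]}}

```text
t: 3.28
tool_pos: [468.0, 358.3, 165.9]
ee_rot: [0.001, 0.737, 0.676, -0.002]
wrist_force: [-0.2, -0.1, -0.2]
width: 69.8
```

Request:
{"fn": "apply_moves", "kwargs": {"motion": [[0,0,0,0,20],[0,0,0,0,20],[0,0,0,0,20],[0,0,0,0,20],[0,0,0,0,20]], "force": 50}}

```text
t: 3.9
tool_pos: [467.9, 361.6, 167.7]
ee_rot: [0.0, 0.736, 0.677, 0.0]
wrist_force: [0.1, -0.1, 1.8]
width: 29.7
```

Request:
{"fn": "apply_moves", "kwargs": {"motion": [[0,0,40,0,20],[0,0,90,0,20],[0,0,140,0,20],[10,-20,150,10,20],[20,-40,150,20,20]]}}

```text
t: 4.53
tool_pos: [487.8, 321.2, 317.9]
ee_rot: [0.0, 0.605, 0.796, 0.0]
wrist_force: [0.2, -0.3, -4.0]
width: 29.4
```

Request:
{"fn": "apply_moves", "kwargs": {"motion": [[20,-30,0,10,20],[40,-60,0,20,20],[60,-90,0,30,20],[80,-130,0,40,20],[95,-170,0,50,20]]}}

```text
t: 5.15
tool_pos: [582.9, 149.8, 316.3]
ee_rot: [-0.001, 0.212, 0.977, -0.0]
wrist_force: [0.8, 0.5, -3.2]
width: 29.5
```

Request:
{"fn": "apply_moves", "kwargs": {"motion": [[10,-30,0,10,20],[20,-55,0,20,20],[30,-75,0,25,20],[38,-93,0,25,20],[38,-93,0,25,20]]}}

```text
t: 5.78
tool_pos: [621.0, 56.6, 316.5]
ee_rot: [-0.001, 0.001, 1.0, -0.0]
wrist_force: [0.2, 0.6, -4.7]
width: 29.6
```

```bash
python3 - <<'E'
from h import *
s=robot.observe();print(s["t"],s["tool_pos"],s["ee_rot"],s["joints"].round(2),s["width"],s["wrist_force"])
c=snap("side","s1");w=cloud(c)
c=snap("top","t1");w=cloud(c)
desc("weight",region(w,c,(190,210,250,255),(15,110))[0])
E
```

```text
5.775 [621.02666609  56.58797097 316.52112202] [-5.31183878e-04  8.96107906e-04  9.99999387e-01 -3.75290949e-04] [ 0.44  0.58 -0.92  1.48  0.47  1.31  1.05] 29.575419402254127 [ 0.18579817  0.60660505 -4.66223983]
weight 294 mean [421.3 175.9  52.4] rect [[390.3, 202.0], [56.5, 137.4], 53.5] z 15.8 99.4
```

View pics/s1.png

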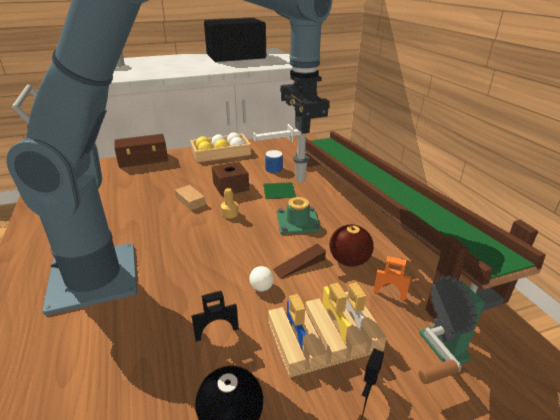

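```bash
python3 - <<'E'
from h import *
c=dict(np.load("pics/s1.npz"));w=cloud(c)
# surface points -> axis: circle fit per known radius using least squares
from scipy.optimize import least_squares
for n,zr,box in [("shank",(165,215),(280,140,325,190)),("lip",(70,82),(270,185,330,230)),("ped",(20,64),(270,185,330,235))]:
    p,m=region(w,c,box,zr)
    desc(n,p)
    f=lambda q:np.hypot(p[:,0]-q[0],p[:,1]-q[1])-(14+ (p[:,2]-158)*4.8/66)
    if n=="shank": print(least_squares(f,[620,57],loss="soft_l1").x)
c=snap("top","t1b");w=cloud(c);desc("head",region(w,c,(200,100,320,200),(300,400))[0])
E
```

```text
shank 153 mean [613.6  47.2 191.7] rect [[613.8, 49.1], [22.7, 33.3], 61.7] z 165.2 215.0
[618.53680714  59.17444845]
lip 166 mean [615.9  60.2  77.2] rect [[616.8, 59.6], [69.5, 63.5], 82.6] z 70.3 80.8
ped 331 mean [607.2  40.7  39.8] rect [[617.0, 63.0], [120.5, 117.8], 77.1] z 20.1 63.5
head 126 mean [540.1  77.  343.9] rect [[552.2, 85.8], [126.0, 37.8], 40.9] z 315.3 399.4
```

Request:
{"fn": "apply_moves", "kwargs": {"motion": [[-1,1,-40,0,20],[-1,1,-70,0,20],[-1,1,-95,0,20],[-1,1,-110,0,20],[-1,1,-115,0,20]]}}

```text
t: 6.55
tool_pos: [619.4, 60.2, 202.0]
ee_rot: [-0.0, -0.002, 1.0, 0.0]
wrist_force: [0.8, 1.1, -3.8]
width: 29.4
```

Request:
{"fn": "apply_moves", "kwargs": {"motion": [[0,0,-5,0,20],[0,0,-10,0,20],[0,0,-15,0,20],[0,0,-18,0,20],[0,0,-20,0,20]]}}

```text
t: 7.18
tool_pos: [619.7, 59.8, 182.3]
ee_rot: [0.0, -0.002, 1.0, 0.0]
wrist_force: [0.1, 1.5, -2.8]
width: 29.3
```

Request:
{"fn": "apply_moves", "kwargs": {"motion": [[0,0,-3,0,20],[0,0,-5,0,20],[0,0,-7,0,20],[0,0,-8,0,20],[0,0,-8,0,20]]}}

```text
t: 7.8
tool_pos: [619.7, 60.1, 174.5]
ee_rot: [0.0, -0.002, 1.0, 0.0]
wrist_force: [-1.1, 2.4, -0.9]
width: 29.6
```

Request:
{"fn": "apply_moves", "kwargs": {"motion": [[0,0,-1,0,20],[0,0,-2,0,20],[0,0,-2,0,45],[0,0,-2,0,60],[0,0,-2,0,70]]}}

```text
t: 8.43
tool_pos: [619.9, 58.8, 172.2]
ee_rot: [0.0, -0.001, 1.0, -0.0]
wrist_force: [-0.1, -0.7, 0.5]
width: 57.3
```

Request:
{"fn": "apply_moves", "kwargs": {"motion": [[0,0,0,0,70],[0,0,30,0,70],[0,0,80,0,70],[0,0,140,0,70],[0,0,160,0,70]]}}

```text
t: 9.05
tool_pos: [621.0, 60.3, 336.3]
ee_rot: [0.003, -0.001, 1.0, 0.0]
wrist_force: [0.1, -0.4, 0.1]
width: 69.8
```

```bash
python3 - <<'E'
from h import *
s=robot.observe();print(s["t"],s["tool_pos"],s["width"])
c=snap("wrist","w2");w=cloud(c)
desc("head",region(w,c,(0,0,560,420),(195,225))[0]); desc("arm",region(w,c,(0,0,560,420),(150,182))[0])
c=snap("side","s2")
cv2.imwrite("pics/s2c.png",cv2.resize(c["color"][130:250,230:370,::-1],None,fx=5,fy=5))
E
```

```text
9.05 [620.96616468  60.33248103 336.31403174] 69.7807096264767
head 1335 mean [616.5  60.7 209. ] rect [[617.8, 60.8], [30.0, 29.6], 0.1] z 195.1 211.8
arm 3508 mean [605.1  41.7 170.6] rect [[664.4, 49.4], [126.7, 362.6], 68.8] z 150.0 182.0
```

View pics/s2c.png

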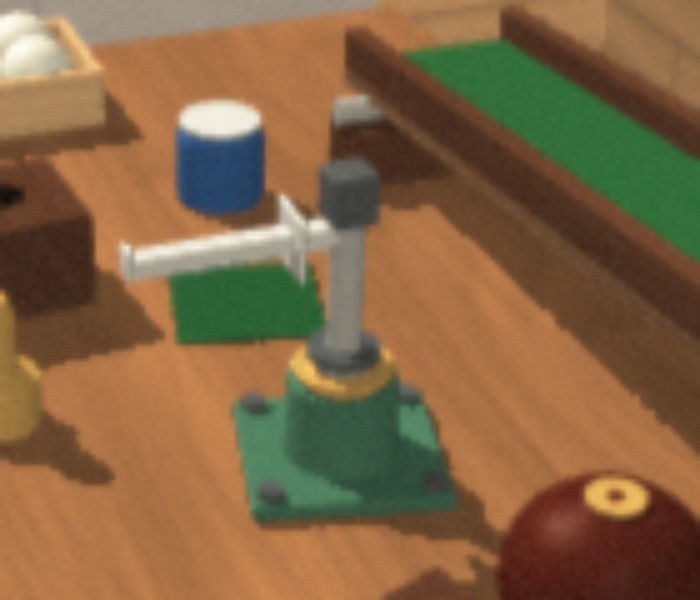

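Post seated upright and loose, with its head top at z≈210. Next is the weight.

Request:
{"fn": "apply_moves", "kwargs": {"motion": [[-40,30,0,0,80],[-90,55,0,0,80],[-145,80,0,0,80],[-180,90,-30,0,80],[-199,90,-60,0,80]]}}

```text
t: 9.78
tool_pos: [418.1, 149.3, 270.2]
ee_rot: [-0.001, -0.002, 1.0, -0.001]
wrist_force: [-0.9, 0.2, 0.2]
width: 80.1
```

```bash
python3 - <<'E'
from h import *
s=robot.observe();print(s["t"],s["tool_pos"],s["joints"].round(2))
c=snap("wrist","w3");w=cloud(c);b=((18,120,80),(32,255,255))
p,m=region(w,c,(0,0,560,420),(20,105),b)
p=p[np.hypot(p[:,0]-423,p[:,1]-177)<80];desc("weight",p);desc("handle",p[p[:,2]>70])
c=snap("top","t3");w=cloud(c);p=region(w,c,(180,190,260,270),(15,110),b)[0];desc("weight top",p);desc("h",p[p[:,2]>75])
E
```

```text
9.775 [418.05031182 149.33460167 270.16007388] [ 0.47  0.3  -1.07  1.98  0.31  1.04  0.84]
weight 819 mean [411.7 182.   64. ] rect [[415.6, 185.8], [51.8, 44.4], 20.7] z 33.4 96.9
handle 388 mean [417.8 183.1  93. ] rect [[417.7, 183.5], [22.9, 21.3], 88.6] z 73.4 96.9
weight top 12 mean [310.2 287.2  33.5] rect [[310.3, 287.8], [17.9, 5.4], 43.2] z 27.6 37.9
h 0
```

Request:
{"fn": "apply_moves", "kwargs": {"motion": [[2,32,-40,0,80],[2,32,-90,0,80],[2,32,-140,0,80],[2,32,-190,0,80],[2,32,-222,0,80]]}}

```text
t: 10.5
tool_pos: [422.9, 180.8, 47.7]
ee_rot: [-0.001, -0.001, 1.0, -0.001]
wrist_force: [0.4, -0.4, 1.0]
width: 80.1
```

Request:
{"fn": "apply_moves", "kwargs": {"motion": [[0,0,0,0,20],[0,0,0,0,20],[0,0,0,0,20],[0,0,0,0,20],[0,0,0,0,20]], "force": 55}}

```text
t: 11.12
tool_pos: [423.1, 181.5, 50.9]
ee_rot: [0.001, -0.001, 1.0, 0.0]
wrist_force: [-0.6, -0.7, -0.3]
width: 32.2
```

Request:
{"fn": "apply_moves", "kwargs": {"motion": [[0,0,50,0,20],[0,0,100,0,20],[0,0,160,0,20],[10,0,210,0,20],[40,-20,235,0,20]]}}

```text
t: 11.75
tool_pos: [461.8, 163.0, 287.5]
ee_rot: [0.001, -0.004, 1.0, 0.0]
wrist_force: [0.8, -0.0, -8.5]
width: 28.3
```

Request:
{"fn": "apply_moves", "kwargs": {"motion": [[45,-30,5,0,20],[90,-55,5,0,20],[130,-80,5,0,20],[157,-101,5,0,20],[157,-101,5,0,20]]}}

```text
t: 12.38
tool_pos: [620.5, 56.6, 287.9]
ee_rot: [-0.002, 0.001, 1.0, -0.001]
wrist_force: [-0.3, 0.4, -7.7]
width: 28.0
```

```bash
python3 - <<'E'
from h import *
s=robot.observe();print(s["t"],s["tool_pos"],s["joints"].round(2),s["width"],s["wrist_force"])
c=snap("side","s3");w=cloud(c);b=((18,120,80),(32,255,255))
p=region(w,c,(260,60,360,190),(200,330),b)[0];desc("weight",p)
desc("head",region(w,c,(260,60,360,190),(175,206))[0])
cv2.imwrite("pics/s3c.png",cv2.resize(c["color"][80:230,230:370,::-1],None,fx=4,fy=4))
E
```

```text
12.375 [620.4738911   56.62354697 287.88835888] [ 0.44  0.61 -0.91  1.52  0.49  1.26  1.03] 28.011219255443073 [-0.30585712  0.44477794 -7.65494299]
weight 368 mean [610.   42.8 260.7] rect [[611.9, 51.8], [46.0, 54.4], 31.9] z 227.0 321.1
head 581 mean [828.1 865.2 186.6] rect [[817.7, 803.4], [1620.7, 185.0], 72.8] z 175.1 205.9
```

View pics/s3c.png

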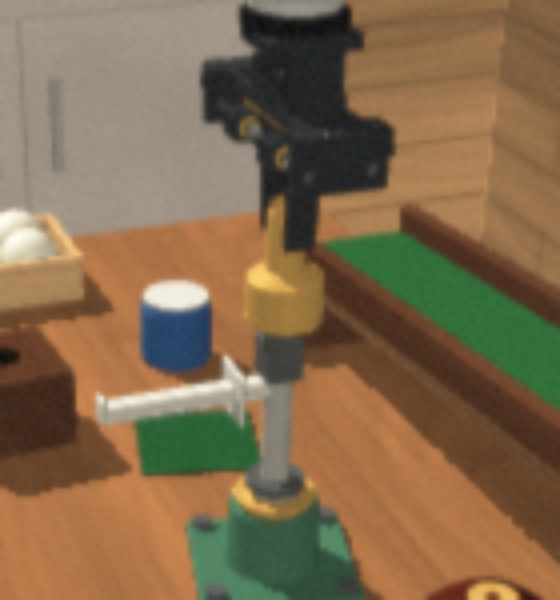

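Weight upright, centred above the head. Lowering.

Request:
{"fn": "apply_moves", "kwargs": {"motion": [[0,1,-6,0,20],[0,1,-10,0,20],[0,1,-14,0,20],[0,1,-17,0,20],[0,1,-20,0,20]], "force": 60}}

```text
t: 13.05
tool_pos: [620.5, 61.8, 271.7]
ee_rot: [0.001, -0.001, 1.0, 0.0]
wrist_force: [-1.9, -0.9, 2.3]
width: 27.5
```

Request:
{"fn": "apply_moves", "kwargs": {"motion": [[0,0,-1,0,20],[0,0,-2,0,20],[0,0,-3,0,20],[0,0,-4,0,20],[0,0,-5,0,20]]}}

```text
t: 13.68
tool_pos: [621.4, 62.2, 268.3]
ee_rot: [0.002, -0.001, 1.0, 0.0]
wrist_force: [-2.0, -0.9, 18.7]
width: 28.0
```

Request:
{"fn": "apply_moves", "kwargs": {"motion": [[0,-1,-1,0,20],[0,-1,-2,0,20],[0,-1,-3,0,20],[0,-1,-3,0,20],[0,-1,-3,0,20]]}}

```text
t: 14.3
tool_pos: [622.6, 62.2, 268.0]
ee_rot: [0.004, -0.001, 1.0, 0.001]
wrist_force: [-4.0, -1.2, 28.5]
width: 28.0
```

```bash
python3 - <<'E'
from h import *
for i in range(2):
    c=snap("side",f"s4_{i}");s=robot.observe();print(s["t"],s["tool_pos"],s["wrist_force"],s["width"])
w=cloud(c);p=region(w,c,(270,185,330,230),(66,90),((15,120,80),(32,255,255)))[0];desc("lip",p)
p0=dict(np.load("pics/s2.npz"));w0=cloud(p0);desc("lip before",region(w0,p0,(270,185,330,230),(66,90),((15,120,80),(32,255,255)))[0])
def z(c,w):
    p=region(w,c,(285,60,340,160),(165,330))[0];print(len(p))
cv2.imwrite("pics/s4c.png",cv2.resize(c["color"][90:230,250:350,::-1],None,fx=4,fy=4))
E
```

```text
14.35 [622.60883663  62.17108706 268.03327484] [-3.73312772 -0.86102104 28.8480851 ] 27.878986932140077
14.4 [622.61850443  62.1916847  268.01552099] [-4.5037742  -2.50960907 28.23452112] 27.387165523032724
lip 85 mean [609.6  48.6  72. ] rect [[612.8, 54.3], [48.5, 63.4], 69.8] z 66.8 76.0
lip before 98 mean [611.2  48.5  76. ] rect [[614.1, 55.9], [52.7, 66.9], 64.7] z 66.3 85.8
```

View pics/s4c.png

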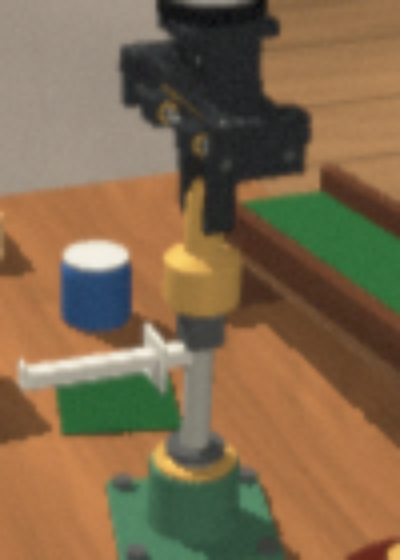

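Request:
{"fn": "apply_moves", "kwargs": {"motion": [[0,0,10,0,20],[0,0,30,0,20],[0,30,50,0,20],[4,80,50,0,20],[8,130,50,0,20]]}}

```text
t: 15.02
tool_pos: [627.7, 191.1, 312.1]
ee_rot: [-0.0, -0.001, 1.0, -0.0]
wrist_force: [1.0, 0.9, -7.9]
width: 27.8
```

Request:
{"fn": "apply_moves", "kwargs": {"motion": [[3,50,0,0,20],[3,83,0,0,20],[3,83,-50,0,20],[3,83,-100,0,20],[3,83,-100,0,20]]}}

```text
t: 15.65
tool_pos: [628.1, 270.8, 207.3]
ee_rot: [-0.005, -0.001, 1.0, -0.003]
wrist_force: [-0.7, -0.4, -8.1]
width: 27.8
```

```bash
python3 - <<'E'
from h import *
s=robot.observe();print(s["t"],s["tool_pos"],s["wrist_force"],s["width"])
c=snap("side","s5");w=cloud(c)
p=region(w,c,(255,100,330,220),(100,260),((18,120,80),(32,255,255)))[0];desc("weight",p)
p=region(w,c,(280,140,330,180),(170,230))[0];desc("head",p)
c=snap("top","t5");w=cloud(c);desc("head",region(w,c,(235,130,290,190),(185,240))[0])
p=region(w,c,(235,130,290,190),(150,240))[0];desc("arm",p[p[:,0]<600]);desc("lip",region(w,c,(235,145,290,195),(68,90),((18,100,80),(35,255,255)))[0])
cv2.imwrite("pics/s5.png",cv2.resize(dict(np.load("pics/s5.npz"))["color"][90:240,200:360,::-1],None,fx=4,fy=4))
E
```

```text
15.65 [628.1282415  270.82378442 207.30197816] [-0.72896067 -0.41259555 -8.06192793] 27.831655580448878
weight 259 mean [621.5 257.7 181.1] rect [[712.7, 275.0], [228.7, 94.2], 18.5] z 126.2 243.8
head 290 mean [610.3 102.  188.2] rect [[627.8, 154.8], [246.2, 75.4], 70.4] z 170.1 214.0
head 132 mean [618.6  58.3 202.6] rect [[610.4, 59.1], [30.4, 53.8], 84.2] z 185.0 209.8
arm 124 mean [574.9  58.2 172.5] rect [[573.7, 61.5], [36.2, 51.8], 73.0] z 150.8 187.5
lip 81 mean [618.5  51.3  72.9] rect [[615.5, 57.8], [53.1, 65.8], 21.2] z 68.0 85.1
```

View pics/s5.png

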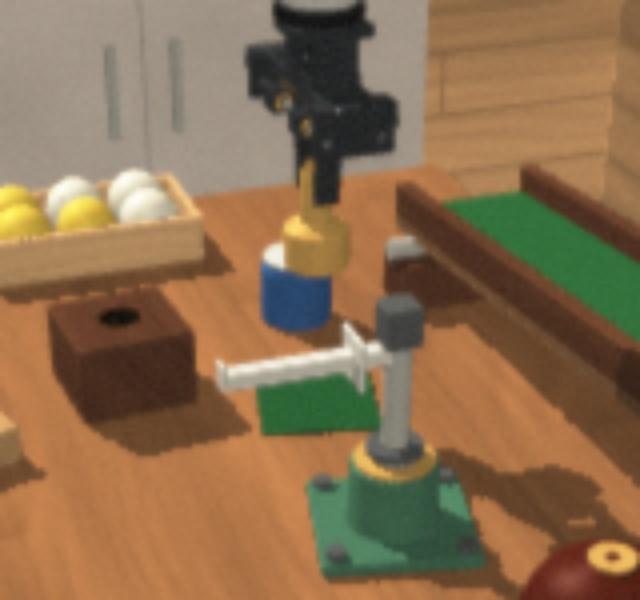

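Bush home (head top ~204). Placing the weight on the pad.

Request:
{"fn": "apply_moves", "kwargs": {"motion": [[2,2,-50,0,20],[2,2,-90,0,20],[2,2,-115,0,20],[2,2,-125,0,20],[2,2,-130,0,20]]}}

```text
t: 16.38
tool_pos: [633.8, 276.2, 83.7]
ee_rot: [0.001, -0.001, 1.0, 0.001]
wrist_force: [0.2, 0.3, -7.5]
width: 27.8
```

Request:
{"fn": "apply_moves", "kwargs": {"motion": [[0,0,-3,0,20],[0,0,-5,0,20],[0,0,-7,0,20],[0,0,-8,0,20],[0,0,-8,0,20]]}}

```text
t: 17.0
tool_pos: [632.7, 275.5, 74.3]
ee_rot: [0.0, -0.001, 1.0, 0.0]
wrist_force: [-1.2, -0.0, -6.9]
width: 27.7
```

Request:
{"fn": "apply_moves", "kwargs": {"motion": [[0,0,-2,0,20],[0,0,-4,0,20],[0,0,-5,0,20],[0,0,-6,0,20],[0,0,-6,0,20]]}}

```text
t: 17.62
tool_pos: [632.9, 275.5, 68.5]
ee_rot: [0.0, -0.001, 1.0, 0.0]
wrist_force: [0.2, 0.1, -7.2]
width: 28.2
```

Request:
{"fn": "apply_moves", "kwargs": {"motion": [[0,0,-1,0,20],[0,0,-2,0,20],[0,0,-3,0,20],[0,0,-4,0,20],[0,0,-4,0,20]]}}

```text
t: 18.25
tool_pos: [633.5, 276.0, 68.1]
ee_rot: [0.001, -0.001, 1.0, -0.0]
wrist_force: [-7.0, -5.5, 18.4]
width: 27.6
```

Request:
{"fn": "apply_moves", "kwargs": {"motion": [[0,0,3,0,20],[0,0,3,0,35],[0,0,3,0,50],[0,0,3,0,70],[0,0,3,0,80]]}}

```text
t: 18.88
tool_pos: [632.8, 275.7, 67.3]
ee_rot: [0.0, -0.001, 1.0, 0.0]
wrist_force: [-0.5, -0.6, 0.4]
width: 62.8
```

Request:
{"fn": "apply_moves", "kwargs": {"motion": [[0,0,0,0,80],[0,0,50,0,80],[0,0,110,0,80],[0,0,170,0,80],[0,0,230,0,80]]}}

```text
t: 19.5
tool_pos: [632.5, 275.4, 299.4]
ee_rot: [0.0, -0.002, 1.0, 0.0]
wrist_force: [1.3, 1.1, 0.2]
width: 79.9
```

Request:
{"fn": "apply_moves", "kwargs": {"motion": [[-5,-60,30,0,80],[-10,-120,50,0,80],[-15,-180,50,0,80],[-20,-240,50,0,80],[-25,-300,50,0,80]]}}

```text
t: 20.12
tool_pos: [607.3, -26.7, 347.5]
ee_rot: [0.0, -0.001, 1.0, -0.0]
wrist_force: [-0.0, -0.4, 0.7]
width: 80.1
```

Request:
{"fn": "apply_moves", "kwargs": {"motion": [[-15,-60,-20,0,70],[-30,-120,-40,0,70],[-45,-180,-60,0,70],[-60,-240,-60,0,70],[-75,-300,-60,0,70]]}}

```text
t: 20.75
tool_pos: [533.2, -320.6, 287.1]
ee_rot: [-0.0, -0.002, 1.0, 0.0]
wrist_force: [0.8, 0.2, -0.2]
width: 69.7
```

```bash
python3 - <<'E'
from h import *
s=robot.observe();print(s["t"],s["tool_pos"],s["ee_rot"],s["joints"].round(2),s["width"])
c=snap("wrist","w6");w=cloud(c)
H=lambda lo,hi,zr:region(w,c,(0,0,560,420),zr,(lo,hi))[0]
p=region(w,c,(0,0,560,420),(85,150))[0]
desc("all eyes",p)
for nm,zz in [("yellow eye",(124,150)),]: pass
for x0 in range(400,640,10):
    q=p[(p[:,0]>=x0)&(p[:,0]<x0+10)]
    if len(q)>5: print(x0,len(q),q[:,1].min().round(),q[:,1].max().round(),np.percentile(q[:,2],95).round())
c=snap("top","t6");w=cloud(c)
p=region(w,c,(150,130,235,200),(15,110),((15,120,80),(35,255,255)))[0];desc("weight",p);desc("  handle",p[p[:,2]>75])
desc("head",region(w,c,(235,130,290,190),(196,225))[0])
E
```

```text
20.75 [ 533.2374049  -320.59338906  287.1487587 ] [-9.75373455e-05 -1.57549622e-03  9.99998754e-01  2.17468099e-06] [ 1.06  0.6  -0.89  1.53  0.48  1.25  1.68] 69.71889909994496
all eyes 9004 mean [ 552.  -406.7  114.4] rect [[580.3, -352.3], [342.9, 332.6], 26.3] z 85.0 150.0
420 509 -434.0 -363.0 130.0
430 998 -435.0 -336.0 130.0
440 368 -408.0 -364.0 130.0
490 147 -563.0 -553.0 119.0
500 383 -573.0 -545.0 120.0
510 1044 -572.0 -366.0 136.0
520 1592 -563.0 -329.0 136.0
530 608 -554.0 -329.0 136.0
540 16 -544.0 -542.0 118.0
560 875 -411.0 -367.0 124.0
570 514 -412.0 -367.0 124.0
580 55 -410.0 -368.0 125.0
630 32 -169.0 -152.0 88.0
weight 297 mean [629.6 267.7  56.3] rect [[633.3, 273.0], [55.4, 54.6], 46.7] z 15.2 107.5
  handle 82 mean [632.1 270.7  94.1] rect [[633.0, 272.6], [24.1, 27.7], 22.4] z 75.5 107.5
head 123 mean [620.5  57.9 203.4] rect [[620.7, 57.8], [30.7, 27.7], 2.2] z 196.1 211.2
```

View pics/w6.png

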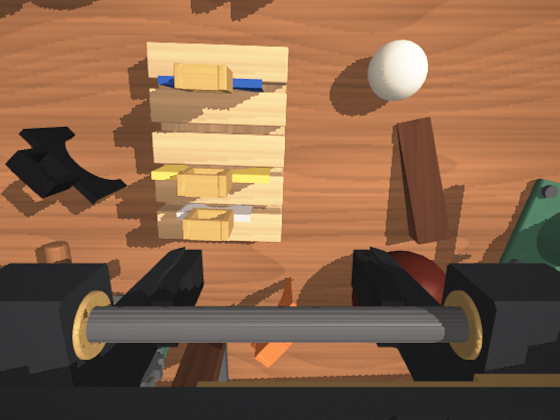

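Wrist view: blue eye at (203,77), yellow at (205,183), white at (208,225). All three stand in the rack, as expected, and the slots run left-right in the picture. The weight stands on the pad (633,273).

```bash
python3 - <<'E'
from h import *
c=dict(np.load("pics/w6.npz"));w=cloud(c)
for n,x0,x1,z in [("yellow",500,550,136),("blue",405,460,130),("white",550,600,124)]:
    p=region(w,c,(100,0,320,300),(z-8,z+8))[0];p=p[(p[:,0]>x0)&(p[:,0]<x1)];desc(n,p)
c=dict(np.load("pics/t6.npz"));w=cloud(c)
for n,x0,x1,z in [("yellow",500,550,136),("blue",405,460,130),("white",550,600,124)]:
    p=region(w,c,(370,165,440,255),(z-8,z+8))[0];p=p[(p[:,0]>x0)&(p[:,0]<x1)];desc(n,p)
p=region(w,c,(235,130,290,190),(155,185))[0];p=p[p[:,0]<575];desc("arm",p)
for a in range(470,580,15):
    q=p[(p[:,0]>=a)&(p[:,0]<a+15)]
    if len(q): print(a,q.mean(0).round(1))
E
```

```text
yellow 1166 mean [ 524.7 -387.5  135. ] rect [[525.1, -388.1], [43.9, 20.4], 88.7] z 128.1 137.6
blue 1383 mean [ 433.5 -384.9  129.1] rect [[433.3, -385.5], [44.2, 20.3], 88.4] z 122.3 131.8
white 1008 mean [ 570.2 -389.   122.9] rect [[571.1, -389.5], [44.1, 20.7], 88.7] z 116.0 125.5
yellow 66 mean [ 522.3 -388.9  135.7] rect [[522.3, -389.5], [44.9, 10.6], 86.1] z 129.0 141.6
blue 112 mean [ 435.4 -386.2  130.1] rect [[435.4, -386.4], [43.9, 20.1], 88.4] z 122.6 136.5
white 35 mean [ 572.6 -374.2  123.5] rect [[572.9, -374.8], [11.3, 18.5], 82.3] z 116.1 129.9
arm 67 mean [556.9  57.9 169.8] rect [[557.5, 58.5], [13.7, 34.4], 89.2] z 164.6 176.3
530 [542.   58.6 169.1]
545 [552.   57.5 170.6]
560 [567.5  58.  169.3]
```

Request:
{"fn": "apply_moves", "kwargs": {"motion": [[-4,-35,-30,-1,70],[-7,-68,-60,-1,70],[-7,-68,-110,-1,70],[-7,-68,-160,-1,70],[-7,-68,-180,-1,70]], "force": 40}}

```text
t: 21.48
tool_pos: [525.7, -385.8, 104.5]
ee_rot: [-0.002, 0.007, 1.0, 0.001]
wrist_force: [-0.2, -0.2, 0.6]
width: 70.2
```

Request:
{"fn": "apply_moves", "kwargs": {"motion": [[0,0,0,0,35],[0,0,0,0,35],[0,0,0,0,35],[0,0,0,0,35],[0,0,0,0,35]]}}

```text
t: 22.1
tool_pos: [528.4, -387.7, 109.4]
ee_rot: [0.002, 0.008, 1.0, -0.001]
wrist_force: [-0.0, -1.5, 6.6]
width: 43.7
```

Request:
{"fn": "apply_moves", "kwargs": {"motion": [[0,0,40,0,35],[0,0,90,0,35],[0,0,130,0,35],[-10,30,150,0,35],[-20,80,150,0,35]]}}

```text
t: 22.72
tool_pos: [507.6, -307.5, 259.3]
ee_rot: [0.002, 0.009, 1.0, -0.001]
wrist_force: [0.1, 0.3, -1.7]
width: 43.7
```

Request:
{"fn": "apply_moves", "kwargs": {"motion": [[-15,50,0,0,35],[-30,100,0,0,35],[-45,150,0,0,35],[-55,200,0,0,35],[-55,240,0,0,35]]}}

```text
t: 23.35
tool_pos: [451.0, -65.0, 257.7]
ee_rot: [-0.0, 0.007, 1.0, -0.001]
wrist_force: [0.9, 0.5, -1.8]
width: 43.8
```

Request:
{"fn": "apply_moves", "kwargs": {"motion": [[0,50,0,0,35],[0,90,0,1,35],[0,115,0,1,35],[0,125,0,1,35],[0,125,0,1,35]]}}

```text
t: 23.98
tool_pos: [452.1, 58.1, 257.4]
ee_rot: [-0.0, -0.002, 1.0, -0.0]
wrist_force: [0.7, -0.7, -1.4]
width: 43.7
```

```bash
python3 - <<'E'
from h import *
for i in range(2):
    c=snap("side",f"s7");s=robot.observe();print(s["t"],s["tool_pos"],s["ee_rot"].round(3),s["joints"].round(2),s["width"],s["wrist_force"].round(1))
cv2.imwrite("pics/s7c.png",cv2.resize(c["color"][60:240,200:360,::-1],None,fx=4,fy=3.3))
w=cloud(c);p=region(w,c,(200,60,360,240),(140,300),((22,150,80),(35,255,255)))[0];desc("yellow/brass",p)
E
```

```text
24.025 [452.14747899  57.31972539 257.28067319] [-0.    -0.001  1.    -0.   ] [ 0.67  0.35 -1.06  1.97  0.36  1.03  1.01] 43.351199030996526 [ 0.2  0.3 -1.3]
24.075 [452.20102137  56.96486207 257.2244985 ] [-0.    -0.001  1.    -0.   ] [ 0.67  0.35 -1.06  1.97  0.36  1.03  1.01] 43.655573898765624 [-0. -0. -1.]
yellow/brass 125 mean [444.6  57.7 210.7] rect [[446.3, 58.3], [114.8, 7.8], 88.5] z 162.0 244.9
```

View pics/s7c.png

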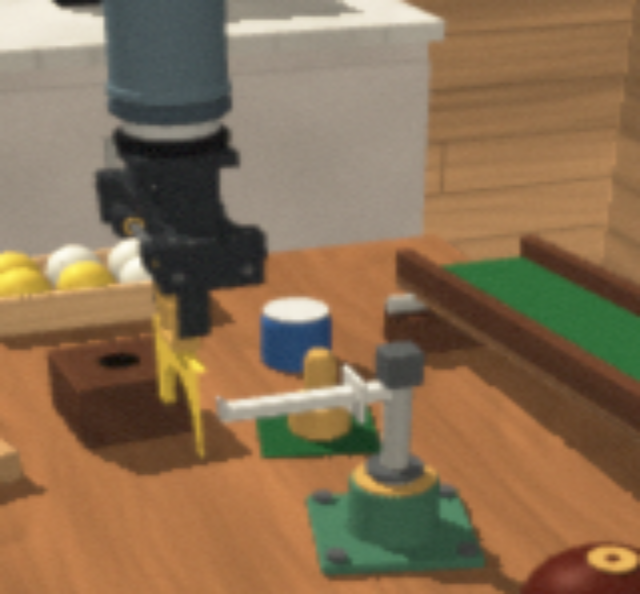

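Request:
{"fn": "apply_moves", "kwargs": {"motion": [[0,1,-50,0,35],[0,1,-85,0,35],[0,1,-98,0,35],[0,1,-98,0,35],[0,1,-98,0,35]]}}

```text
t: 24.7
tool_pos: [453.2, 59.2, 160.5]
ee_rot: [0.001, -0.001, 1.0, 0.0]
wrist_force: [0.7, 0.0, -1.7]
width: 43.3
```

Request:
{"fn": "apply_moves", "kwargs": {"motion": [[15,0,0,0,35],[30,0,0,0,35],[45,0,0,0,35],[60,0,0,0,35],[70,0,0,0,35]]}}

```text
t: 25.32
tool_pos: [523.3, 59.3, 159.2]
ee_rot: [0.0, -0.001, 1.0, 0.0]
wrist_force: [-0.9, 1.2, -1.4]
width: 43.6
```

Request:
{"fn": "apply_moves", "kwargs": {"motion": [[20,0,0,0,35],[35,0,0,0,35],[42,0,0,0,35],[42,0,0,0,35],[42,0,0,0,35]]}}

```text
t: 25.95
tool_pos: [563.5, 59.3, 159.2]
ee_rot: [-0.0, -0.002, 1.0, -0.0]
wrist_force: [-0.2, -0.2, -0.8]
width: 43.8
```

```bash
python3 - <<'E'
from h import *
c=snap("side",f"s8");s=robot.observe();print(s["t"],s["tool_pos"],s["ee_rot"].round(3),s["width"],s["wrist_force"].round(1))
cv2.imwrite("pics/s8c.png",cv2.resize(c["color"][90:240,220:360,::-1],None,fx=4,fy=4))
E
```

```text
26.0 [563.56709103  59.22354889 159.29759326] [-0.    -0.002  1.    -0.   ] 43.51992899556547 [-0.2 -0.6 -1.2]
```

View pics/s8c.png

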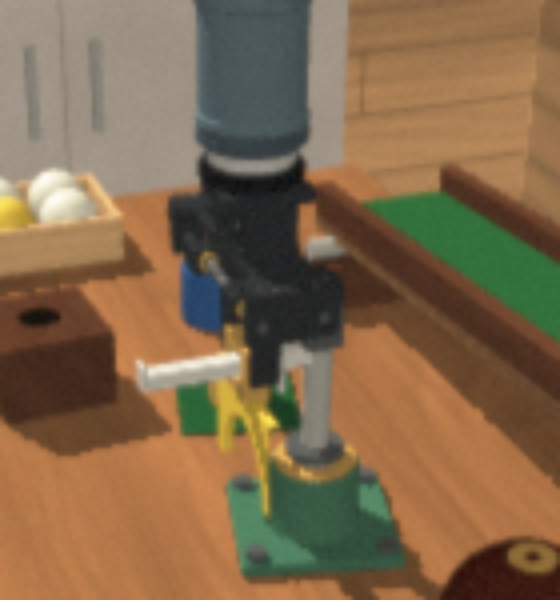

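The arm runs through the yellow eye. Lowering and releasing.

Request:
{"fn": "apply_moves", "kwargs": {"motion": [[0,0,-4,0,35],[0,0,-8,0,35],[0,0,-11,0,35],[0,0,-11,0,35],[0,0,-11,0,50]]}}

```text
t: 26.62
tool_pos: [564.3, 59.5, 148.8]
ee_rot: [0.0, -0.002, 1.0, -0.0]
wrist_force: [1.4, -0.5, 0.4]
width: 49.4
```

Request:
{"fn": "apply_moves", "kwargs": {"motion": [[0,0,0,0,65],[0,0,0,0,65],[0,0,30,0,65],[0,0,80,0,65],[0,0,140,0,65]]}}

```text
t: 27.25
tool_pos: [563.5, 58.9, 288.9]
ee_rot: [-0.001, -0.001, 1.0, 0.0]
wrist_force: [1.7, -1.7, 1.3]
width: 64.9
```

```bash
python3 - <<'E'
from h import *
s=robot.observe();print(s["t"],s["tool_pos"])
c=snap("wrist","w9");w=cloud(c);p=region(w,c,(0,0,560,420),(172,184),((15,90,60),(38,255,255)))[0];desc("eye",p)
c=snap("side",f"s9");w=cloud(c)
cv2.imwrite("pics/s9c.png",cv2.resize(c["color"][110:240,220:360,::-1],None,fx=4,fy=4))
p=region(w,c,(220,110,330,240),(20,200),((26,170,80),(35,255,255)))[0];desc("yellow",p)
E
```

```text
27.25 [563.50510025  58.90241106 288.94990288]
eye 1421 mean [559.2  59.6 176.1] rect [[565.9, 59.3], [43.9, 33.7], 89.1] z 172.1 180.4
yellow 2
```

View pics/s9c.png

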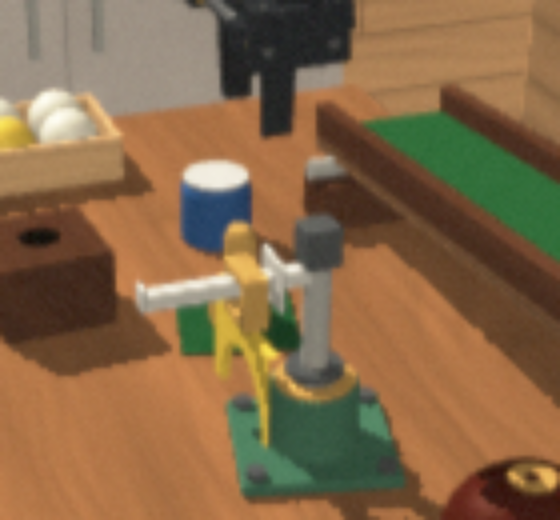

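Request:
{"fn": "apply_moves", "kwargs": {"motion": [[-15,-60,0,0,70],[-30,-120,0,0,70],[-45,-180,0,0,70],[-60,-240,0,0,70],[-75,-300,0,0,70]]}}

```text
t: 27.98
tool_pos: [488.2, -242.8, 287.8]
ee_rot: [-0.0, -0.001, 1.0, -0.0]
wrist_force: [1.9, 0.5, 0.1]
width: 70.1
```

Request:
{"fn": "apply_moves", "kwargs": {"motion": [[-20,-50,-20,-1,70],[-40,-100,-40,-1,70],[-53,-145,-60,-1,70],[-53,-145,-100,-1,70],[-53,-145,-130,-1,70]]}}

```text
t: 28.6
tool_pos: [435.0, -386.1, 155.9]
ee_rot: [-0.001, 0.008, 1.0, 0.001]
wrist_force: [0.4, -0.3, -0.6]
width: 70.0
```

Request:
{"fn": "apply_moves", "kwargs": {"motion": [[0,0,-30,0,70],[0,0,-58,0,70],[0,0,-58,0,70],[0,0,-58,0,35],[0,0,-58,0,35]]}}

```text
t: 29.22
tool_pos: [436.9, -386.2, 101.6]
ee_rot: [0.001, 0.007, 1.0, -0.001]
wrist_force: [0.4, 0.3, 1.0]
width: 51.9
```

Request:
{"fn": "apply_moves", "kwargs": {"motion": [[0,0,0,0,35],[0,0,0,0,35],[0,0,0,0,35],[0,0,0,0,35],[0,0,0,0,35]]}}

```text
t: 29.85
tool_pos: [436.8, -386.0, 101.2]
ee_rot: [0.001, 0.007, 1.0, -0.0]
wrist_force: [0.9, 0.9, 5.3]
width: 43.3
```

Request:
{"fn": "apply_moves", "kwargs": {"motion": [[0,0,40,0,35],[0,0,90,0,35],[0,0,130,0,35],[5,30,157,0,35],[10,80,157,0,35]]}}

```text
t: 30.48
tool_pos: [447.0, -306.8, 259.2]
ee_rot: [0.002, 0.009, 1.0, -0.001]
wrist_force: [-0.3, 0.0, -1.1]
width: 43.7
```

Request:
{"fn": "apply_moves", "kwargs": {"motion": [[5,50,0,0,35],[6,100,0,0,35],[6,150,0,0,35],[6,200,0,0,35],[6,240,0,0,35]]}}

```text
t: 31.1
tool_pos: [451.6, -63.9, 257.3]
ee_rot: [-0.0, 0.007, 1.0, -0.0]
wrist_force: [1.1, -0.4, -1.8]
width: 43.6
```

Request:
{"fn": "apply_moves", "kwargs": {"motion": [[0,50,0,0,35],[0,90,0,1,35],[0,115,0,1,35],[0,125,0,1,35],[0,125,0,1,35]]}}

```text
t: 31.72
tool_pos: [452.0, 59.0, 257.2]
ee_rot: [-0.0, -0.002, 1.0, -0.0]
wrist_force: [0.1, -0.3, -1.1]
width: 43.4
```

```bash
python3 - <<'E'
from h import *
c=snap("side",f"s10");w=cloud(c);s=robot.observe();print(s["t"],s["tool_pos"],s["ee_rot"].round(3),s["joints"].round(2),s["width"],s["wrist_force"].round(1))
p=region(w,c,(200,60,300,240),(140,300),((105,150,60),(130,255,255)))[0];p=p[p[:,0]<500];desc("blue",p)
E
```

```text
31.775 [452.11548115  58.2846437  257.14028045] [-0.    -0.001  1.    -0.   ] [ 0.67  0.35 -1.07  1.97  0.36  1.03  1.01] 43.52219843795736 [-0.3 -0.8 -1.1]
blue 91 mean [444.   64.4 210.6] rect [[445.2, 60.4], [90.3, 8.1], 88.0] z 169.4 245.0
```

Request:
{"fn": "apply_moves", "kwargs": {"motion": [[0,0,-50,0,35],[0,0,-85,0,35],[0,0,-98,0,35],[0,0,-98,0,35],[0,0,-98,0,35]]}}

```text
t: 32.4
tool_pos: [453.2, 59.2, 160.5]
ee_rot: [0.001, -0.001, 1.0, 0.0]
wrist_force: [0.9, -0.3, -0.9]
width: 43.6
```

Request:
{"fn": "apply_moves", "kwargs": {"motion": [[15,0,0,0,35],[30,0,0,0,35],[45,0,0,0,35],[55,0,0,0,35],[65,0,0,0,35]]}}

```text
t: 33.02
tool_pos: [517.8, 59.3, 159.2]
ee_rot: [-0.0, -0.001, 1.0, 0.0]
wrist_force: [-0.6, 0.2, -2.0]
width: 43.9
```

Request:
{"fn": "apply_moves", "kwargs": {"motion": [[10,0,0,0,35],[18,0,0,0,35],[22,0,0,0,35],[22,0,-5,0,35],[22,0,-11,0,35]]}}

```text
t: 33.65
tool_pos: [538.8, 59.2, 147.9]
ee_rot: [-0.0, -0.002, 1.0, -0.0]
wrist_force: [-0.2, -0.4, 3.2]
width: 43.4
```

Request:
{"fn": "apply_moves", "kwargs": {"motion": [[0,0,0,0,45],[0,0,0,0,55],[0,0,0,0,65],[0,0,40,0,65],[0,0,100,0,65]]}}

```text
t: 34.28
tool_pos: [538.1, 58.8, 248.4]
ee_rot: [-0.002, -0.002, 1.0, 0.0]
wrist_force: [1.2, -0.5, 0.5]
width: 65.2
```

Request:
{"fn": "apply_moves", "kwargs": {"motion": [[0,0,40,0,70],[0,0,40,0,70],[0,-60,40,0,70],[0,-120,40,0,70],[0,-180,40,0,70]]}}

```text
t: 34.9
tool_pos: [538.4, -122.7, 287.2]
ee_rot: [-0.001, -0.002, 1.0, -0.0]
wrist_force: [0.2, -0.4, 0.1]
width: 70.2
```

```bash
python3 - <<'E'
from h import *
s=robot.observe();print(s["t"],s["tool_pos"])
c=snap("side",f"s11")
cv2.imwrite("pics/s11c.png",cv2.resize(c["color"][110:240,220:360,::-1],None,fx=4,fy=4))
c=snap("top","t11");w=cloud(c)
p=region(w,c,(235,130,310,205),(172,190),((15,90,60),(38,255,255)))[0];desc("eyes",p)
for a in range(520,590,6):
    q=p[(p[:,0]>=a)&(p[:,0]<a+6)]; print(a,len(q),end="; ")
p=region(w,c,(370,165,440,255),(114,132))[0];desc("white",p)
E
```

```text
34.9 [ 538.37186598 -122.71355114  287.24251244]
eyes 222 mean [549.7  57.5 176.9] rect [[556.3, 57.3], [56.3, 44.0], 1.0] z 172.1 185.4
520 0; 526 29; 532 32; 538 31; 544 19; 550 20; 556 34; 562 36; 568 20; 574 0; 580 1; 586 0; white 110 mean [ 572.9 -390.4  123.9] rect [[572.9, -391.2], [43.4, 19.6], 88.0] z 116.2 129.8
```

View pics/s11c.png

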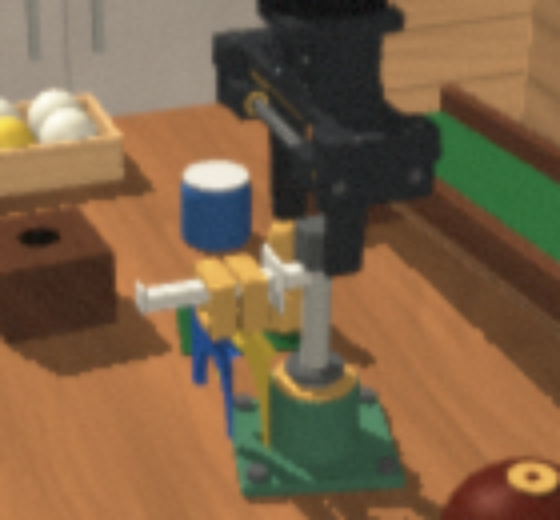

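Yellow (near the post) and blue hang on the arm. Now the white one at (573,-391).

Request:
{"fn": "apply_moves", "kwargs": {"motion": [[8,-60,0,0,70],[16,-120,0,-1,70],[25,-180,0,-1,70],[34,-240,0,-1,70],[34,-267,-30,-1,70]]}}

```text
t: 35.62
tool_pos: [573.6, -391.8, 258.0]
ee_rot: [0.001, 0.009, 1.0, -0.001]
wrist_force: [0.1, 0.4, -0.3]
width: 70.1
```

Request:
{"fn": "apply_moves", "kwargs": {"motion": [[0,0,-55,0,70],[0,0,-110,0,70],[0,0,-150,0,70],[0,0,-161,0,70],[0,0,-161,0,70]]}}

```text
t: 36.25
tool_pos: [573.3, -387.3, 97.2]
ee_rot: [-0.0, 0.007, 1.0, 0.0]
wrist_force: [0.9, -0.6, 0.3]
width: 69.7
```

Request:
{"fn": "apply_moves", "kwargs": {"motion": [[0,0,0,0,35],[0,0,0,0,35],[0,0,0,0,35],[0,0,0,0,35],[0,0,0,0,35]]}}

```text
t: 36.88
tool_pos: [573.8, -388.3, 98.4]
ee_rot: [0.001, 0.007, 1.0, -0.001]
wrist_force: [-0.3, -1.5, 5.9]
width: 43.9
```

Request:
{"fn": "apply_moves", "kwargs": {"motion": [[0,0,40,0,35],[0,0,90,0,35],[0,0,140,0,35],[-15,30,161,0,35],[-35,80,161,0,35]]}}

```text
t: 37.5
tool_pos: [538.6, -308.3, 259.8]
ee_rot: [0.001, 0.009, 1.0, -0.001]
wrist_force: [0.9, 1.1, -1.3]
width: 43.7
```

Request:
{"fn": "apply_moves", "kwargs": {"motion": [[-25,50,0,0,35],[-50,100,0,0,35],[-70,150,0,0,35],[-86,200,0,0,35],[-86,242,0,0,35]]}}

```text
t: 38.12
tool_pos: [450.3, -64.3, 258.0]
ee_rot: [-0.001, 0.007, 1.0, -0.001]
wrist_force: [1.5, -0.8, -0.5]
width: 43.5
```

Request:
{"fn": "apply_moves", "kwargs": {"motion": [[0,50,0,0,35],[0,90,0,1,35],[0,115,0,1,35],[0,125,0,1,35],[0,125,0,1,35]]}}

```text
t: 38.75
tool_pos: [451.9, 59.1, 258.2]
ee_rot: [-0.0, -0.002, 1.0, -0.0]
wrist_force: [0.5, -0.6, -1.4]
width: 43.5
```

```bash
python3 - <<'E'
from h import *
c=snap("side",f"s12");w=cloud(c);s=robot.observe();print(s["t"],s["tool_pos"],s["ee_rot"].round(3),s["joints"].round(2),s["width"],s["wrist_force"].round(1))
p=region(w,c,(215,80,300,240),(150,300),((0,0,90),(179,70,255)))[0];p=p[(p[:,0]<462)&(p[:,0]>425)&(abs(p[:,1]-58)<60)];desc("white",p)
p=region(w,c,(215,80,300,240),(150,300),((15,120,80),(32,255,255)))[0];p=p[p[:,0]<475];desc("eye",p)
E
```

```text
38.8 [452.07312315  58.32670067 258.10637785] [-0.    -0.001  1.    -0.   ] [ 0.68  0.36 -1.08  1.97  0.37  1.03  1.  ] 43.50713973828324 [-0.1 -0.7 -1.5]
white 100 mean [445.5  60.1 207.4] rect [[446.6, 60.1], [78.4, 7.7], 87.8] z 171.5 244.2
eye 99 mean [441.5  54.8 262.3] rect [[445.4, 62.4], [18.1, 65.1], 2.2] z 242.8 288.1
```

Request:
{"fn": "apply_moves", "kwargs": {"motion": [[0,0,-50,0,35],[0,0,-85,0,35],[0,0,-99,0,35],[0,0,-99,0,35],[0,0,-99,0,35]]}}

```text
t: 39.42
tool_pos: [453.1, 59.2, 160.5]
ee_rot: [0.001, -0.001, 1.0, 0.0]
wrist_force: [0.0, 0.3, -1.8]
width: 43.9
```

Request:
{"fn": "apply_moves", "kwargs": {"motion": [[15,0,0,0,35],[30,0,0,0,35],[45,0,0,0,35],[55,0,0,0,35],[60,0,0,0,35]]}}

```text
t: 40.05
tool_pos: [512.8, 59.4, 159.2]
ee_rot: [-0.0, -0.001, 1.0, 0.0]
wrist_force: [0.5, 0.1, -1.3]
width: 43.9
```

Request:
{"fn": "apply_moves", "kwargs": {"motion": [[0,0,-4,0,35],[0,0,-8,0,35],[0,0,-11,0,35],[0,0,-11,0,35],[0,0,-11,0,45]]}}

```text
t: 40.67
tool_pos: [511.9, 59.4, 148.7]
ee_rot: [0.0, -0.002, 1.0, -0.0]
wrist_force: [0.6, 0.2, -0.5]
width: 45.2
```

Request:
{"fn": "apply_moves", "kwargs": {"motion": [[0,0,0,0,55],[0,0,0,0,65],[0,0,0,0,65],[0,0,40,0,65],[0,0,100,0,65]]}}

```text
t: 41.3
tool_pos: [511.1, 58.8, 248.2]
ee_rot: [-0.002, -0.002, 1.0, 0.0]
wrist_force: [1.0, -0.2, 0.5]
width: 65.3
```

Request:
{"fn": "apply_moves", "kwargs": {"motion": [[0,0,40,0,70],[0,-30,60,0,70],[0,-90,60,0,70],[0,-150,60,0,70],[0,-210,60,0,70]]}}

```text
t: 41.92
tool_pos: [511.9, -152.8, 308.5]
ee_rot: [0.0, -0.001, 1.0, -0.0]
wrist_force: [0.6, 0.3, -1.1]
width: 69.8
```

```bash
python3 - <<'E'
from h import *
s=robot.observe();print(s["t"],s["tool_pos"])
c=snap("side",f"s13")
cv2.imwrite("pics/s13c.png",cv2.resize(c["color"][110:240,220:360,::-1],None,fx=4,fy=4))
c=snap("top","t13");w=cloud(c)
p=region(w,c,(235,130,310,215),(172,190),((15,90,60),(38,255,255)))[0];desc("eyes",p)
for a in range(490,590,6):
    q=p[(p[:,0]>=a)&(p[:,0]<a+6)]; print(a,len(q),end="; ")
print()
b=((15,120,80),(35,255,255))
p=region(w,c,(150,130,240,250),(15,110),b)[0];p=p[p[:,1]>140];desc("weight",p);desc(" handle",p[p[:,2]>75])
desc("pad",region(w,c,(165,140,220,190),(1,10),((45,80,20),(85,255,255)))[0])
desc("head",region(w,c,(235,130,290,190),(196,225))[0])
E
```

```text
41.925 [ 511.90802433 -152.7661664   308.50723352]
eyes 325 mean [535.6  57.6 176.3] rect [[541.7, 57.6], [43.9, 82.5], 89.3] z 172.1 187.6
490 0; 496 12; 502 32; 508 31; 514 34; 520 4; 526 28; 532 33; 538 31; 544 15; 550 21; 556 34; 562 33; 568 16; 574 0; 580 1; 586 0; 
weight 305 mean [666.4 256.2  55.7] rect [[669.9, 260.8], [53.6, 55.1], 48.8] z 15.7 104.7
 handle 83 mean [669.8 259.7  93.8] rect [[671.8, 261.7], [30.1, 25.4], 46.3] z 76.0 104.7
pad 705 mean [621.1 273.6   4.6] rect [[630.4, 273.5], [107.4, 106.9], 75.9] z 1.0 9.9
head 119 mean [618.8  57.9 203.3] rect [[619.0, 57.8], [29.2, 27.6], 1.6] z 196.4 208.4
```

View pics/s13c.png

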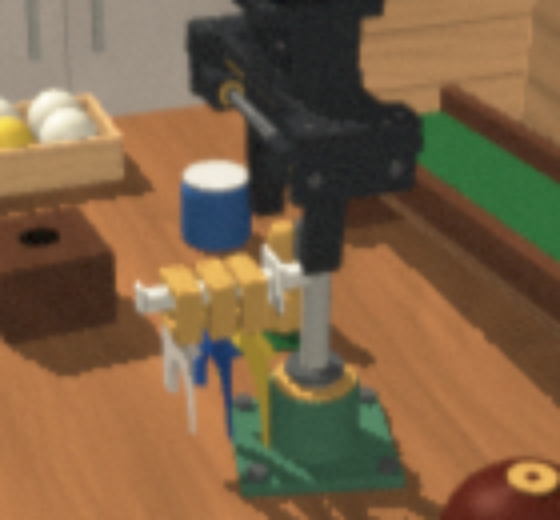

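All three gauges hang in order, but the weight has been knocked to (670,260), 42 mm from the pad centre. I'll put it back.

Request:
{"fn": "apply_moves", "kwargs": {"motion": [[25,60,10,0,80],[50,115,10,0,80],[75,170,10,0,80],[100,225,10,0,80],[120,280,10,0,80]]}}

```text
t: 42.65
tool_pos: [632.7, 131.4, 318.0]
ee_rot: [-0.0, -0.001, 1.0, -0.0]
wrist_force: [0.8, -0.5, 0.8]
width: 80.1
```

Request:
{"fn": "apply_moves", "kwargs": {"motion": [[20,55,0,0,80],[38,110,0,0,80],[38,134,-30,0,80],[38,134,-80,0,80],[38,134,-130,0,80]]}}

```text
t: 43.28
tool_pos: [669.7, 264.4, 186.8]
ee_rot: [0.0, -0.002, 1.0, 0.0]
wrist_force: [0.0, -0.6, -0.6]
width: 80.0
```

```bash
python3 - <<'E'
from h import *
s=robot.observe();print(s["t"],s["tool_pos"],s["joints"].round(2))
c=snap("wrist","w14");w=cloud(c)
p=region(w,c,(0,0,560,420),(20,115),((18,120,80),(32,255,255)))[0]
p=p[np.hypot(p[:,0]-670,p[:,1]-261)<70];desc("weight",p);desc("handle",p[p[:,2]>70])
E
```

```text
43.275 [669.72676187 264.40045182 186.83428476] [ 0.03  0.86 -0.84  1.33  0.65  1.23  0.73]
weight 1513 mean [662.3 266.   68.7] rect [[661.9, 269.5], [55.6, 39.4], 57.6] z 20.1 100.6
handle 747 mean [666.7 267.1  95.7] rect [[667.3, 266.7], [21.3, 23.3], 13.3] z 70.1 100.6
```

Request:
{"fn": "apply_moves", "kwargs": {"motion": [[0,-1,-40,0,80],[0,-1,-80,0,80],[0,-1,-115,0,80],[0,-1,-132,0,80],[0,-1,-132,0,80]], "force": 55}}

```text
t: 43.95
tool_pos: [669.8, 262.3, 56.1]
ee_rot: [-0.001, -0.001, 1.0, -0.0]
wrist_force: [0.1, -0.5, 0.3]
width: 79.8
```

Request:
{"fn": "apply_moves", "kwargs": {"motion": [[0,0,0,0,20],[0,0,0,0,20],[0,0,0,0,20],[0,0,0,0,20],[0,0,0,0,20]]}}

```text
t: 44.58
tool_pos: [670.2, 262.4, 56.5]
ee_rot: [0.0, -0.001, 1.0, 0.0]
wrist_force: [0.8, 4.7, 3.2]
width: 32.4
```

Request:
{"fn": "apply_moves", "kwargs": {"motion": [[0,0,0,0,20],[0,0,5,0,20],[0,0,10,0,20],[0,0,15,0,20],[0,0,15,0,20]]}}

```text
t: 45.2
tool_pos: [670.3, 262.1, 71.7]
ee_rot: [0.0, -0.001, 1.0, 0.0]
wrist_force: [0.1, 0.3, -7.4]
width: 28.0
```

Request:
{"fn": "apply_moves", "kwargs": {"motion": [[-13,4,0,0,20],[-27,8,0,0,20],[-39,11,0,0,20],[-39,11,-5,0,20],[-39,11,-10,0,20]]}}

```text
t: 45.82
tool_pos: [631.7, 272.8, 61.0]
ee_rot: [0.0, -0.001, 1.0, -0.0]
wrist_force: [0.6, -0.2, -8.5]
width: 28.1
```

Request:
{"fn": "apply_moves", "kwargs": {"motion": [[0,0,-1,0,20],[0,0,-2,0,20],[0,0,-3,0,20],[0,0,-4,0,20],[0,0,-4,0,20]]}}

```text
t: 46.45
tool_pos: [631.2, 273.2, 57.3]
ee_rot: [0.0, -0.001, 1.0, -0.0]
wrist_force: [-0.1, -0.3, -7.3]
width: 27.9
```

Request:
{"fn": "apply_moves", "kwargs": {"motion": [[0,0,-1,0,20],[0,0,-2,0,20],[0,0,-2,0,20],[0,0,-3,0,20],[0,0,-3,0,20]]}}

```text
t: 47.08
tool_pos: [631.5, 273.7, 56.6]
ee_rot: [0.001, -0.001, 1.0, 0.0]
wrist_force: [-5.5, -3.7, 12.8]
width: 28.3
```

Request:
{"fn": "apply_moves", "kwargs": {"motion": [[0,0,2,0,20],[0,0,2,0,35],[0,0,2,0,50],[0,0,2,0,70],[0,0,2,0,80]]}}

```text
t: 47.7
tool_pos: [631.3, 273.3, 56.4]
ee_rot: [0.0, -0.001, 1.0, 0.0]
wrist_force: [-0.6, 0.5, 0.1]
width: 62.8
```

Request:
{"fn": "apply_moves", "kwargs": {"motion": [[0,0,0,0,80],[0,0,50,0,80],[0,0,110,0,80],[0,0,170,0,80],[0,0,230,0,80]]}}

```text
t: 48.32
tool_pos: [631.0, 273.1, 288.4]
ee_rot: [0.0, -0.002, 1.0, 0.0]
wrist_force: [0.9, 0.0, 0.2]
width: 80.1
```

Request:
{"fn": "apply_moves", "kwargs": {"motion": [[-30,30,20,0,80],[-70,60,20,0,80],[-110,90,20,0,80],[-140,110,20,0,80],[-140,110,20,0,80]]}}

```text
t: 48.95
tool_pos: [488.0, 385.7, 307.1]
ee_rot: [-0.0, -0.004, 1.0, 0.0]
wrist_force: [0.8, -0.7, 1.0]
width: 80.0
```

```bash
python3 - <<'E'
from h import *
s=robot.observe();print(s["t"],s["tool_pos"],s["wrist_force"].round(1))
c=snap("side",f"s15")
cv2.imwrite("pics/s15c.png",cv2.resize(c["color"][110:260,220:380,::-1],None,fx=4,fy=4))
c=snap("top","t15");w=cloud(c)
p=region(w,c,(235,130,310,215),(172,190),((15,90,60),(38,255,255)))[0];desc("eyes",p)
b=((15,120,80),(35,255,255))
p=region(w,c,(150,130,240,250),(15,110),b)[0];p=p[p[:,1]>140];desc("weight",p);desc(" handle",p[p[:,2]>75])
desc("head",region(w,c,(235,130,290,190),(196,225))[0])
desc("lip",region(w,c,(235,145,290,195),(66,85),((18,100,80),(35,255,255)))[0])
desc("bowl",region(w,c,(310,120,360,175),(15,150))[0]);desc("wedge",region(w,c,(305,165,345,225),(8,60))[0]);desc("jack",region(w,c,(325,225,352,250),(15,90))[0])
E
```

```text
48.95 [487.95198583 385.67227047 307.08006653] [ 0.8 -0.7  1. ]
eyes 317 mean [535.4  57.4 176.4] rect [[541.8, 57.2], [82.0, 43.8], 0.0] z 172.0 182.7
weight 299 mean [627.8 265.4  56.9] rect [[631.5, 269.0], [54.0, 57.4], 53.0] z 15.8 105.1
 handle 84 mean [631.1 269.1  93.9] rect [[631.7, 269.7], [26.8, 27.6], 42.3] z 75.7 105.1
head 120 mean [618.8  57.8 203.2] rect [[619.0, 57.9], [28.8, 27.7], 1.5] z 197.3 209.9
lip 104 mean [615.3  50.3  72. ] rect [[604.2, 57.4], [91.5, 118.8], 0.5] z 66.1 84.2
bowl 1296 mean [ 678.  -161.7   86.4] rect [[676.2, -167.3], [120.0, 140.0], 88.7] z 22.6 113.6
wedge 593 mean [ 557.9 -138.8   22.2] rect [[546.2, -141.4], [103.1, 177.1], 89.1] z 8.0 58.9
jack 331 mean [ 418.9 -188.2   49.9] rect [[419.3, -189.7], [61.2, 57.9], 0.9] z 26.1 67.2
```

View pics/s15c.png

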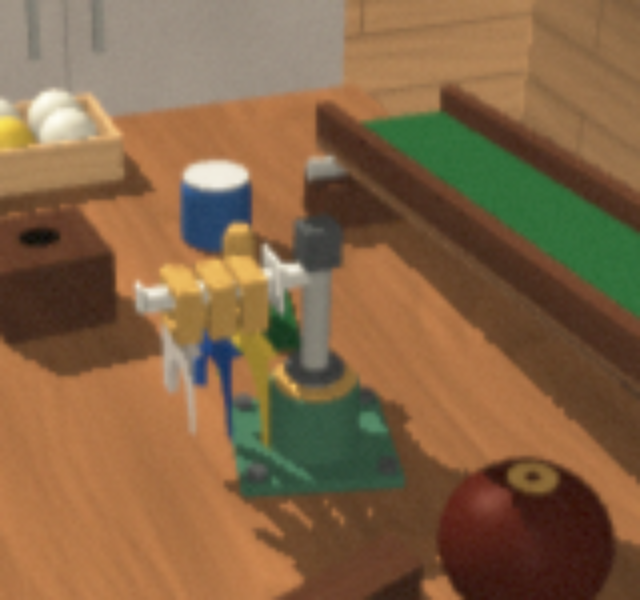

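```bash
python3 -c "
from rig import robot;print(robot.sign_off())"
```

```text
the job is handed in; nothing more can be done
None
```

The job is handed in: the gauge stand is set up, and all the gauges that were present hang on the post's arm. The hand-in gave no verdict, so this rests on my own last checks.

- **Post and bush:** I dropped the post into the bush with its arm towards the robot, let go, and pressed the brass weight on its head with about 36 N. The head top went from about 209 mm to 203 mm, against 204 mm expected when driven home. The post stands upright within about 2 mm of the base axis.
- **Gauges:** The red gauge was absent. Yellow, blue and white hang in that order from the post outwards, evenly spaced. Their eye tops are at about 176 mm, against 177 mm expected.
- **Weight:** It slid about 12 mm in the grip while I carried it. After I had set it on the pad it was knocked about 42 mm off centre, so I put it back. It now stands upright, about 4 mm from the pad's centre.
- **Bystanders:** The bowl, jack and wedge measure within 1 mm of where they started.
- **Disagreements:** The cameras differed by 2–5 mm on absolute positions. The last reading on the bush's lip was too noisy to use, so I judged it home by the head height and by the press going stiff at its stop.

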